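# Sockets in order on the socket rail

## Task

Stand the four loose steel sockets on the four round pads of the socket rail in order of size, one in the middle of each pad, upright with the mouth up as they stand now: the largest on the pad next to the rail's round knob, then smaller and smaller to the smallest at the other end. Leave the yellow screwdriver where it lies.

Things in the scene. Friction and masses are not known exactly. Their poses are not given: they have to be found in the camera images.
- socket_a: The smallest of four loose round steel wrench sockets: diameter 22 mm, 36 mm tall, about 60 g, standing on the bench with its hexagonal mouth upward. Origin: centre of its underside; z points up out of the mouth. To be gripped on its round outside.
- socket_b: The second smallest of four loose round steel wrench sockets: diameter 28 mm, 42 mm tall, about 110 g, standing on the bench with its hexagonal mouth upward. Origin: centre of its underside; z points up out of the mouth. To be gripped on its round outside.
- socket_c: The second largest of four loose round steel wrench sockets: diameter 34 mm, 48 mm tall, about 180 g, standing on the bench with its hexagonal mouth upward. Origin: centre of its underside; z points up out of the mouth. To be gripped on its round outside.
- socket_d: The largest of four loose round steel wrench sockets: diameter 40 mm, 56 mm tall, about 270 g, standing on the bench with its hexagonal mouth upward. Origin: centre of its underside; z points up out of the mouth. To be gripped on its round outside.
- pad_0: One of four identical round black rubber pads (48 mm diameter, 3 mm thick) in a straight row, 70 mm apart centre to centre, on the fixed aluminium socket rail (flat bar 340 mm long, 62 mm wide, its top 12 mm above the bench). Origin: centre of the pad's underside, 12 mm above the bench, so the pad's top is 15 mm above the bench; y runs along the rail, x across it. The pads are numbered 0 to 3 along +y; the numbers do not tell which socket belongs where.
- pad_1: One of four identical round black rubber pads (48 mm diameter, 3 mm thick) in a straight row, 70 mm apart centre to centre, on the fixed aluminium socket rail (flat bar 340 mm long, 62 mm wide, its top 12 mm above the bench). Origin: centre of the pad's underside, 12 mm above the bench, so the pad's top is 15 mm above the bench; y runs along the rail, x across it. The pads are numbered 0 to 3 along +y; the numbers do not tell which socket belongs where.
- pad_2: One of four identical round black rubber pads (48 mm diameter, 3 mm thick) in a straight row, 70 mm apart centre to centre, on the fixed aluminium socket rail (flat bar 340 mm long, 62 mm wide, its top 12 mm above the bench). Origin: centre of the pad's underside, 12 mm above the bench, so the pad's top is 15 mm above the bench; y runs along the rail, x across it. The pads are numbered 0 to 3 along +y; the numbers do not tell which socket belongs where.
- pad_3: One of four identical round black rubber pads (48 mm diameter, 3 mm thick) in a straight row, 70 mm apart centre to centre, on the fixed aluminium socket rail (flat bar 340 mm long, 62 mm wide, its top 12 mm above the bench). Origin: centre of the pad's underside, 12 mm above the bench, so the pad's top is 15 mm above the bench; y runs along the rail, x across it. The pads are numbered 0 to 3 along +y; the numbers do not tell which socket belongs where.
- knob_end: Round black carrying knob (24 mm diameter, 40 mm tall) fixed on one end of the rail, 50 mm beyond the centre of the nearest pad; it may be at either end. The other end has only a low straight black strip, 6 mm high. Origin: centre of the knob's foot, 12 mm above the bench. x and y axes as those of the pads.
- driver_yellow: Bystander: a loose yellow-handled screwdriver, 190 mm long, 25 mm high, lying along x at the left of the sockets. Origin: centre of its underside.
Things that resemble listed ones, but are neither listed nor needed, are in the scene too. What is shaped like the socket_b but blue or orange is not meant.

How it is judged:
By the outcome, as a careful person would: the job done as asked, in the order asked, and still so for the second after the job is handed in, with the robot touching nothing.
It also fails if it takes over 115 s, if anything falls off the work surface, if the arm or the gripper's body presses on something with over 40 N, if the wrist force passes 120 N, or if a joint passes its speed limit or range.

## Robot

A 7-joint arm with a two-finger parallel gripper is mounted at the origin on a cart in front of the work surface, level with it; the furniture and walls round the work are solid. World frame = base frame: x ahead of the robot, y to its left, z up, the work surface at z = 0. Lengths are in mm, angles in rad, forces in N, time in s.
With the tool pointing down it reaches from about 400 to 850 mm from the base axis. Payload 10.4 kg.
Tool frame: the origin (TCP) lies on the centre line of the jaws, within the pads' length; the fingertips stand 11 mm ahead of it and the grasp point (between the pads) lies 8 mm behind it; z points along the fingers, y is the line along which they close (so a half turn about z gives the same grasp; the last joint's range is limited). The gripper opens to 85 mm and grips with 20 to 120 N. Pads are 22 mm wide; open, the fingers measure 114 mm over their backs; the gripper's body (76 mm by 85 mm) begins 54 mm behind the grasp point. The pads swing forward as they close: fully open they stand 13 mm farther back than shut.
Start: joints at [-1.356, 0.332, -0.065, 1.46, 0.022, 1.35, -0.088], TCP at [147.213, 607.436, 242.338] pointing down, gripper open.
Joint ranges: [-2.6, 2.6], [-0.5, 2.12], [-1.47, 1.34], [0.16, 2.42], [-1.27, 4.41], [0.06, 2.06], [-2.6, 2.6]. Speed limits (rad/s): [2.22, 2.22, 2.79, 2.79, 3.14, 3.14, 3.14].

## Interface

Orientations are given as a unit quaternion [x, y, z, w].
In Python, from cell import robot gives the robot as it stands.
- The arm moves only by the tool jog_arm, never from a script. Its argument "steps" is text: rows parted by semicolons, each of 7 numbers parted by spaces: the shift along the tool's x, y, z in mm, then the turn, a rotation vector about the tool's x, y, z in degrees, then the finger opening in mm, from 0 to 85.4. In form: x y z ax ay az jaw; .... A call has 1 to 5 rows; each row shifts and turns the commanded pose from where the row before left it, along the tool's axes as they then stand; what a row does not reach is not made up. A row lasts 1/10 s, in which the tool goes at most 50 mm and 8.59 degrees, less where a joint would pass 70% of its speed; a pose out of reach is approached as far as the arm can. A call with a gripper value outside its range is refused whole. The fingers move at their own pace and stop on an object; the grip force is fixed at half the most. Time passes only in rows, so rows that do not move let the fingers close. It gives the time, the measured TCP pose, the force, the opening and the grip force at its end, in the units of the state.
- robot.get_obs(): the state, without advancing time (a new reading comes with each control period).
- robot.snapshot(name): name is "scene" or "top" or "wrist"; returns a dict with "image" (384x512x3 uint8, red, green, blue), "depth" (384x512 float32, mm along the optical axis (not along the pixel's ray), 0 where there is no reading), "camera_matrix" (3x3 intrinsics, pixels), "R" (3x3) and "t" (3): a world point X has camera coordinates R X + t. Camera axes: x right, y down, z forward; pixel columns grow to the right and rows downward; lengths in mm; the calibration is good to about 2 mm. A picture is of the moment at which its call begins.
- robot.job_done(): hands the job in; it is judged then, once.
The state is a dict: "t": time; "joint_positions": joint angles; "joint_velocities": joint speeds; "joint_torque": joint torques, N m; "eef_pos": TCP position; "eef_rot": TCP orientation; "wrist_force": force on the tool from outside, world axes, zero at the start; "wrist_torque": the same for the moment, N m; "grip_width": opening from 0.0 (shut) to 1.0 (fully open); "grasp_force": force on a finger pad.
Only numpy, scipy, OpenCV 4.12 (cv2) and the standard library are available. Lean on these libraries where they do the work, as an engineer would, in place of code of your own. Each camera call takes 0.05 s, during which the arm holds its last target. There are 200 camera calls.

## Working session

There is one attempt and no reset: what is moved stays moved. The work goes in short steps, Python scripts to look and compute and a tool call to move; the robot and the scene stay as the last step left them, time stands still between calls to the robot, and variables do not carry over. Pictures are saved under pics/ and viewed, at most 14 in all, crops included, and the job is handed in when it is done.

Besides the shell and the picture viewer there is one more tool, called in YAML: its name, and indented under it one key for each argument. jog_arm: Moves the arm, as the interface text tells. Its arguments: {"type":"object","properties":{"steps":{"type":"string"}},"required":["steps"]}

```bash
ls; mkdir -p pics
cat > h.py <<'E'
import numpy as np,cv2
from cell import robot
def snap(n):
    s=robot.snapshot(n); np.savez('/tmp/'+n+'.npz',**s); return s
def load(n): return dict(np.load('/tmp/'+n+'.npz'))
def ray(s,u,v,z):
    K,R,t=s['camera_matrix'],np.array(s['R']),np.array(s['t'])
    d=R.T@np.linalg.inv(K)@[u,v,1.]; c=-R.T@t
    return c+d*(z-c[2])/d[2]
def cloud(s):
    K,R,t=s['camera_matrix'],np.array(s['R']),np.array(s['t'])
    v,u=np.mgrid[:384,:512]; d=s['depth'].astype(float)
    p=np.stack([(u-K[0,2])/K[0,0]*d,(v-K[1,2])/K[1,1]*d,d],-1)
    return (p-t)@R
def save(im,n): cv2.imwrite('pics/'+n,im[:,:,::-1])
E
python3 - <<'E'
from h import *
for n in('top','scene'):
    s=snap(n); save(cv2.resize(s['image'],(800,600),interpolation=3),n+'0.png'); print(n,-s['R'].T@s['t'],s['R'].round(2).tolist())
o=robot.get_obs(); print(o['t'],o['eef_pos'],o['eef_rot'],o['grip_width'])
E
```

```text
pics
top [ 201.82205138  105.01770047 1367.99293297] [[0.01, -1.0, 0.0], [-0.97, -0.01, -0.23], [0.23, -0.0, -0.97]]
scene [-186.17890116  502.81548942  506.33112163] [[-0.5, -0.87, 0.01], [-0.45, 0.25, -0.86], [0.74, -0.43, -0.51]]
0.1 [147.15553263 607.10163023 241.6018746 ] [ 1.18610043e-01  9.92940713e-01 -6.29554036e-04 -3.54933307e-05] 1.0009853455279847
```

View pics/top0.png

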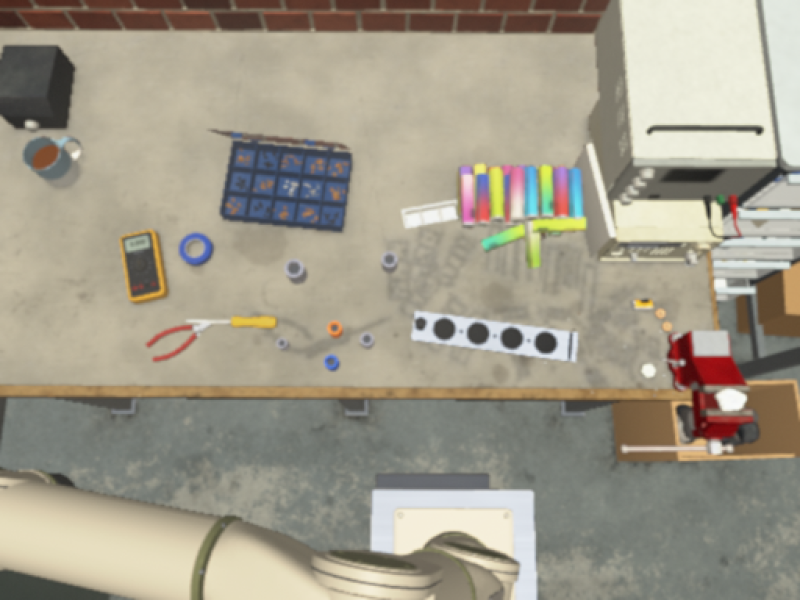

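View pics/scene0.png

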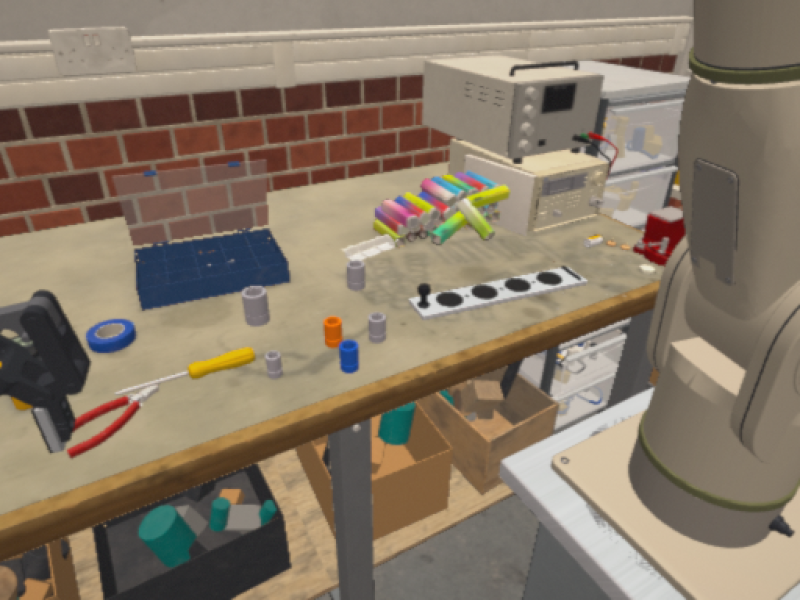

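The top view shows the knob at the left (+y) end of the rail at (420,323), with pads at (444,329), (478,334), (511,338) and (545,343). The steel sockets are d (295,269), c (389,260), b (367,340) and a (282,343). The orange decoy is at (335,328), the blue one at (331,362), and the driver handle at (253,322).

Run:
```python
from h import *
s=load('top'); P=cloud(s); k=1/1.5625
print('cam f',s['camera_matrix'][0,0])
for n,u,v,h in [('d',295,269,56),('c',389,260,48),('b',367,340,42),('a',282,343,36),('or',335,328,42),('bl',331,362,42)]:
    u*=k;v*=k; q=P[int(v)-16:int(v)+17,int(u)-16:int(u)+17].reshape(-1,3)
    c0=ray(s,u,v,h)
    m=q[(abs(q[:,2]-h)<4)&(np.hypot(*(q[:,:2]-c0[:2]).T)<30)]
    print(n,c0.round(1),len(m),m.mean(0).round(1) if len(m) else 0,((m.max(0)+m.min(0))/2).round(1) if len(m) else 0,np.ptp(m,0).round(0) if len(m) else 0)
# dark pads: contour centroids
g=s['image'].max(2); 
b=(g<80).astype(np.uint8); n,l,st,ce=cv2.connectedComponentsWithStats(b)
for i in range(1,n):
    x,y=ce[i]
    if 260<x<375 and 195<y<235 and st[i,4]>15: print(ce[i].round(1),st[i,4],ray(s,x,y,15).round(1))
for n,u,v in[('driver handle r',276,323),('driver tip',190,322),('strip',573,346),('knob',420,323)]: print(n,ray(s,u*k,v*k,15).round(1))
```

```text
cam f 428.36565924037757
d [583.1 318.7  56. ] 44 [585.6 322.9  55.3] [585.6 323.1  55.9] [37. 35.  7.]
c [606.  127.5  48. ] 38 [609.1 129.4  47.8] [608.9 129.   47.9] [31. 29.  7.]
b [439.8 170.1  42. ] 31 [442.4 173.3  42.2] [441.9 172.9  41.9] [26. 26.  7.]
a [433.6 341.5  36. ] 19 [434.6 345.2  35.3] [435.4 345.9  35.7] [20. 19.  7.]
or [463.9 235.1  42. ] 34 [464.1 239.5  41.2] [464.2 239.6  41.9] [26. 26.  7.]
bl [394.8 241.   42. ] 28 [396.3 243.3  41.3] [397.1 244.   42. ] [26. 25.  8.]
[268.6 206.9] 17 [480.4  63.4  15. ]
[284.  210.2] 107 [469.9  13.9  15. ]
[305.5 213. ] 109 [461.  -55.4  15. ]
[327.2 216. ] 112 [ 451.8 -124.6   15. ]
[348.8 218.8] 116 [ 443.1 -193.6   15. ]
driver handle r [479.  359.6  15. ]
driver tip [479.9 536.8  15. ]
strip [ 434.9 -250.8   15. ]
knob [480.9  62.7  15. ]
```

```bash
cat > plan.py <<'E'
# usage: plan.py x y z phi jaw [n]  -> rows from measured pose to target (phi = world angle of tool y, deg)
import sys; from h import *
from scipy.spatial.transform import Rotation as Ro
x,y,z,phi,jaw=map(float,sys.argv[1:6]); o=robot.get_obs()
M=Ro.from_quat(o['eef_rot']); p=np.array(o['eef_pos']); c,s=np.cos(np.radians(phi)),np.sin(np.radians(phi))
G=Ro.from_matrix(np.array([[-s,c,0],[c,s,0],[0,0,-1]]).T.T) # cols: x,y,z
G=Ro.from_matrix(np.column_stack([[-s,c,0] if 0 else [s*-1,c,0],[c,s,0],[0,0,-1]]))
rv=(M.inv()*G).as_rotvec(degrees=True); D=np.array([x,y,z])-p
n=int(sys.argv[6]) if len(sys.argv)>6 else max(1,int(np.ceil(max(np.linalg.norm(D)/45,np.linalg.norm(rv)/8))))
print('pos',p.round(1),'phi',round(np.degrees(np.arctan2(*M.as_matrix()[[1,0],1])),1),'D',D.round(1),'rv',rv.round(1),'t',o['t'])
rows=[]
for i in range(n):
    r=(rv/n).round(1); t=(M.inv().apply(np.array([x,y,z])-p)/(n-i)).round(0 if n>1 else 1)
    rows.append(' '.join(f'{a:g}' for a in [*t,*r,jaw])); p=p+M.apply(t); M=M*Ro.from_rotvec(r,degrees=True)
for i in range(0,n,5): print('; '.join(rows[i:i+5]))
E
python3 plan.py 585 323 160 -7 85
```

```text
pos [147.2 607.1 241.6] phi 76.4 D [ 437.8 -284.1  -81.6] rv [-0.1  0.1 83.4] t 0.1
-41 -14 7 -0 0 6.9 85; -42 -9 7 -0 0 6.9 85; -43 -4 7 -0 0 6.9 85; -44 1 7 -0 0 6.9 85; -43 6 7 -0 0 6.9 85
-42 11 7 -0 0 6.9 85; -40 16 7 -0 0 6.9 85; -38 21 7 -0 0 6.9 85; -35 26 6 -0 0 6.9 85; -32 30 7 -0 0 6.9 85
-29 33 6 -0 0 6.9 85; -24 36 7 -0 0 6.9 85
```

jog_arm:
  steps: "-41 -14 7 0 0 6.9 85; -42 -9 7 0 0 6.9 85; -43 -4 7 0 0 6.9 85; -44 1 7 0 0 6.9 85; -43 6 7 0 0 6.9 85"

```text
t: 0.6
eef_pos: [330.8, 488.5, 206.8]
eef_rot: [0.41, 0.912, -0.0, -0.0]
wrist_force: [0.4, 1.3, -1.4]
grip_width: 0.991
grasp_force: 0.0
```

jog_arm:
  steps: "-42 11 7 0 0 6.9 85; -40 16 7 0 0 6.9 85; -38 21 7 0 0 6.9 85; -35 26 6 0 0 6.9 85; -32 30 7 0 0 6.9 85"

```text
t: 1.1
eef_pos: [513.2, 370.7, 172.9]
eef_rot: [0.662, 0.75, -0.0, -0.0]
wrist_force: [-0.3, 0.5, -0.3]
grip_width: 0.994
grasp_force: 0.0
```

jog_arm:
  steps: "-29 33 6 0 0 6.9 85; -24 36 7 0 0 6.9 85; 0 0 0 0 0 0 85; 0 0 0 0 0 0 85"

```text
t: 1.5
eef_pos: [585.1, 322.4, 159.4]
eef_rot: [0.746, 0.666, -0.001, 0.0]
wrist_force: [-0.7, 1.4, -0.1]
grip_width: 0.997
grasp_force: 0.0
```

```bash
python3 plan.py 585 323 160 -7 85
python3 - <<'E'
from h import *
s=snap('wrist'); save(cv2.resize(s['image'],(800,600),interpolation=3),'w1.png')
P=cloud(s).reshape(-1,3)
m=P[(abs(P[:,2]-56)<3)&(np.hypot(P[:,0]-585,P[:,1]-323)<40)]
print(len(m),m.mean(0),(m.max(0)+m.min(0))/2,np.ptp(m,0))
print(-s['R'].T@s['t'])
E
```

```text
pos [585.1 322.4 159.4] phi -6.5 D [-0.1  0.6  0.6] rv [-0.1  0.1  0.5] t 1.5
0.6 -0.1 -0.6 -0.1 0.1 0.5 85
1198 [586.70037836 324.07851401  55.3141265 ] [586.59204695 323.51031567  55.41480866] [39.07302905 39.44719036  4.81936735]
[593.44135232 393.70099799 290.67885577]
```

View pics/w1.png

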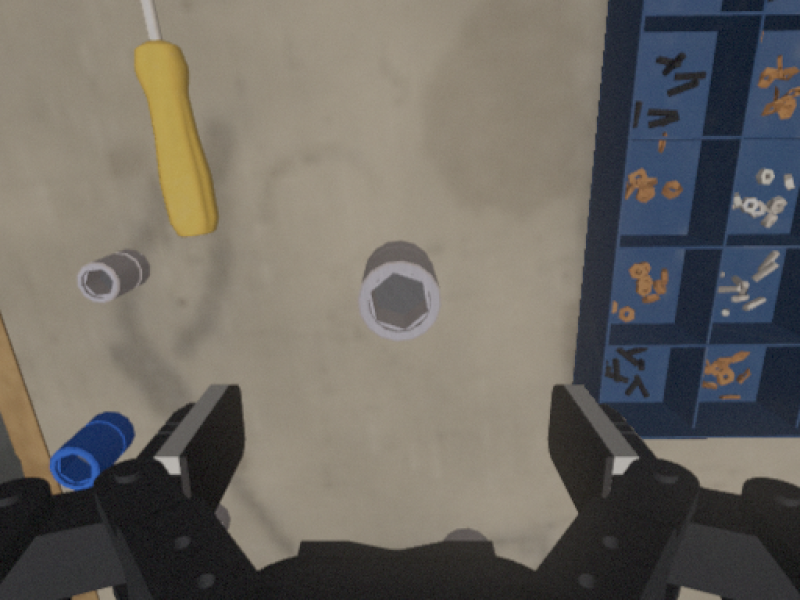

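The wrist view shows d centred at (400,300), clear of the parts box. It measures (586.6, 323.7) with a 39 mm diameter, which agrees with the top camera. Next I descend.

jog_arm:
  steps: "1.3 1.4 40 0 0 0 75; 0 0 40 0 0 0 75; 0 0 40 0 0 0 75; 0 0 15 0 0 0 75; 0 0 0 0 0 0 75"

```text
t: 2.05
eef_pos: [584.2, 325.2, 23.5]
eef_rot: [0.745, 0.667, -0.002, -0.001]
wrist_force: [-0.3, 0.1, 0.9]
grip_width: 0.879
grasp_force: 0.0
```

jog_arm:
  steps: "0 0 0 0 0 0 20; 0 0 0 0 0 0 20; 0 0 0 0 0 0 20; 0 0 0 0 0 0 20; 0 0 0 0 0 0 20"

```text
t: 2.55
eef_pos: [587.3, 325.7, 28.0]
eef_rot: [0.746, 0.666, 0.002, 0.0]
wrist_force: [-1.1, -0.9, 7.4]
grip_width: 0.455
grasp_force: 60.1
```

jog_arm:
  steps: "0 0 -10 0 0 0 20; 0 0 -30 0 0 0 20; 0 0 -40 0 0 0 20; 0 0 -30 0 0 0 20; 0 0 0 0 0 0 20"

```text
t: 3.05
eef_pos: [588.6, 325.7, 141.6]
eef_rot: [0.746, 0.666, 0.004, 0.001]
wrist_force: [1.6, -1.2, -2.2]
grip_width: 0.453
grasp_force: 60.9
```

```bash
python3 plan.py 470 14 135 -7.4 20
```

```text
pos [588.6 325.7 141.6] phi -6.4 D [-118.6 -311.7   -6.6] rv [ 0.4 -0.3  1. ] t 3.05
-40 -10 1 0 -0 0.1 20; -40 -10 0 0 -0 0.1 20; -41 -10 1 0 -0 0.1 20; -40 -10 0 0 -0 0.1 20; -41 -10 1 0 -0 0.1 20
-41 -10 0 0 -0 0.1 20; -40 -10 1 0 -0 0.1 20; -41 -11 0 0 -0 0.1 20
```

jog_arm:
  steps: "-45 -12 1 0 0 0.2 20; -45 -12 0 0 0 0.2 20; -45 -12 1 0 0 0.2 20; -45 -12 0 0 0 0.2 20; -45 -12 1 0 0 0.2 20"

```text
t: 3.55
eef_pos: [498.6, 106.6, 132.1]
eef_rot: [0.751, 0.66, -0.0, -0.0]
wrist_force: [0.9, -0.3, -2.9]
grip_width: 0.455
grasp_force: 61.5
```

jog_arm:
  steps: "-45 -12 0 0 0 0 20; -45 -12 0 0 0 0 20; -45 -4 0 0 0 0 20; -45 -2 0 0 0 0 20; 0 0 0 0 0 0 20"

```text
t: 4.05
eef_pos: [445.0, -72.0, 132.4]
eef_rot: [0.754, 0.657, -0.0, 0.0]
wrist_force: [0.7, 0.8, -2.8]
grip_width: 0.454
grasp_force: 61.4
```

```bash
python3 plan.py 470 14 135 -7.4 20
python3 - <<'E'
from h import *
s=snap('wrist'); save(cv2.resize(s['image'],(800,600),interpolation=3),'w2.png')
g=s['image'].max(2); b=(g<70).astype(np.uint8); n,l,st,ce=cv2.connectedComponentsWithStats(b)
for i in range(1,n):
    if st[i,4]>200: print(ce[i].round(1),st[i].tolist(),ray(s,*ce[i],15).round(1))
E
```

```text
pos [445.  -72.  132.4] phi -7.9 D [25.  86.   2.6] rv [-0.   0.  -0.5] t 4.05
44 6 -1 -0 0 -0.2 20; 45 7 -2 -0 0 -0.2 20
[271.8  68.2] [239, 35, 66, 67, 2786] [470.1  14.   15. ]
[271.7 169.6] [241, 141, 60, 53, 1996] [461.1 -58.3  15. ]
[302.7 260. ] [291, 231, 22, 65, 484] [ 477.1 -137.8   15. ]
[203.1 262.3] [194, 235, 18, 61, 472] [ 395.  -128.6   15. ]
[253.9 339.7] [0, 246, 512, 138, 35542] [ 426.2 -210.7   15. ]
```

View pics/w2.png

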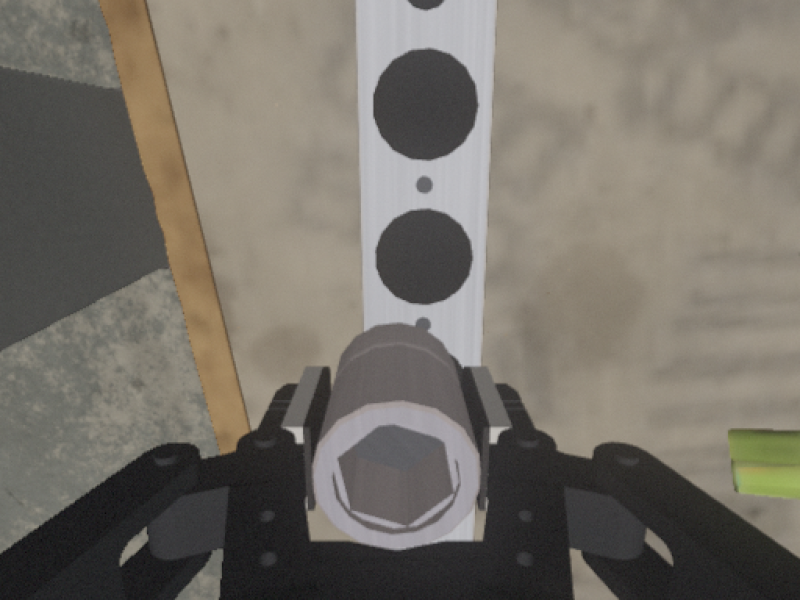

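The view shows pad 3 centred at (425,104), pad 2 at (424,256), and the held socket's mouth at (397,475). I'll work out the in-grip offset from these.

```bash
python3 - <<'E'
from h import *
s=load('wrist');k=1/1.5625
for u,v,z in[(397,475,160.4),(425.5,104,15),(424,256,15)]: print(ray(s,u*k,v*k,z).round(1))
E
python3 plan.py 470 14.5 60 -7.4 20 4
```

```text
[445.2 -72.9 160.4]
[470.5  15.   15. ]
[461.3 -53.8  15. ]
pos [445.8 -69.  132.4] phi -7.7 D [ 24.2  83.5 -72.4] rv [ 0.  -0.  -0.3] t 4.1
21 3 18 0 -0 -0.1 20; 22 3 18 0 -0 -0.1 20; 21 3 18 0 -0 -0.1 20; 22 4 18 0 -0 -0.1 20
```

jog_arm:
  steps: "28 4 5 0 0 0 20; 29 4 10 0 0 0 20; 29 4 30 0 0 0 20; 0 1 32 0 0 0 20; 0 0 0 0 0 0 20"

```text
t: 4.6
eef_pos: [468.0, 18.5, 51.9]
eef_rot: [0.75, 0.661, -0.003, -0.001]
wrist_force: [-1.3, -0.4, -2.6]
grip_width: 0.455
grasp_force: 61.4
```

jog_arm:
  steps: "0 0 0 0 0 0 20; 0 0 0 0 0 0 20"

```text
t: 4.8
eef_pos: [471.7, 17.2, 56.7]
eef_rot: [0.752, 0.66, 0.001, 0.0]
wrist_force: [0.3, 0.0, -3.7]
grip_width: 0.452
grasp_force: 61.4
```

```bash
python3 plan.py 470 15.8 43.5 -7.4 20 1
```

```text
pos [471.7  17.2  56.7] phi -7.5 D [ -1.7  -1.4 -13.2] rv [ 0.1 -0.  -0.1] t 4.8
-1.6 -1.5 13.2 0.1 -0 -0.1 20
```

jog_arm:
  steps: "-0.8 -0.8 4 0 0 0 20; -0.8 -0.8 4 0 0 0 20; 0 0 3 0 0 0 20; 0 0 2 0 0 0 20; 0 0 0 0 0 0 20"

```text
t: 5.3
eef_pos: [469.0, 15.9, 42.9]
eef_rot: [0.752, 0.66, -0.0, -0.0]
wrist_force: [-6.9, -1.1, 11.0]
grip_width: 0.453
grasp_force: 63.0
```

jog_arm:
  steps: "0 0 0 0 0 0 20; 0 0 0 0 0 0 20; 0 0 0 0 0 0 20"

```text
t: 5.6
eef_pos: [469.0, 15.9, 42.9]
eef_rot: [0.752, 0.66, -0.0, -0.0]
wrist_force: [-5.5, -0.9, 8.9]
grip_width: 0.451
grasp_force: 63.0
```

jog_arm:
  steps: "0 0 0 0 0 0 62; 0 0 0 0 0 0 62; 0 0 0 0 0 0 62; 0 0 0 0 0 0 62; 0 0 -5 0 0 0 62"

```text
t: 6.1
eef_pos: [468.7, 16.0, 47.0]
eef_rot: [0.751, 0.66, -0.0, -0.0]
wrist_force: [0.0, -0.3, -0.1]
grip_width: 0.73
grasp_force: 0.0
```

jog_arm:
  steps: "0 0 -15 0 0 0 62; 0 0 -30 0 0 0 62; 0 0 -40 0 0 0 75; 0 0 -30 0 0 0 75; 0 0 0 0 0 0 75"

```text
t: 6.6
eef_pos: [471.4, 16.3, 166.5]
eef_rot: [0.752, 0.66, 0.003, 0.001]
wrist_force: [-0.1, -0.5, -0.2]
grip_width: 0.878
grasp_force: 0.0
```

```bash
python3 plan.py 609 129 130 -7.4 75
```

```text
pos [471.4  16.3 166.5] phi -7.4 D [137.6 112.7 -36.5] rv [ 0.4 -0.2 -0. ] t 6.6
26 24 8 0.1 -0 -0 75; 26 24 7 0.1 -0 -0 75; 26 25 7 0.1 -0 -0 75; 26 24 8 0.1 -0 -0 75; 25 25 7 0.1 -0 -0 75
```

```bash
cat > meas.py <<'E'
import sys; from h import *
x,y,h,r=map(float,sys.argv[1:5]); s=snap(sys.argv[5] if len(sys.argv)>5 else 'wrist'); P=cloud(s).reshape(-1,3)
m=P[(abs(P[:,2]-h)<3)&(np.hypot(P[:,0]-x,P[:,1]-y)<r)]
(c,rad)=cv2.minEnclosingCircle(m[:,:2].astype(np.float32))[:2] if len(m) else (None,0)
print(len(m),'circle',c,rad,'z',np.median(m[:,2]), 'mid',((m.max(0)+m.min(0))/2).round(1))
E
python3 meas.py 470 14 71 30
```

```text
1254 circle (468.474853515625, 13.594168663024902) 20.136211395263672 z 70.47210656938705 mid [468.6  13.5  70.3]
```

jog_arm:
  steps: "26 24 8 0 0 0 75; 26 24 7 0 0 0 75; 26 25 7 0 0 0 75; 26 24 7 0 0 0 75; 25 25 7 0 0 0 75"

```text
t: 7.15
eef_pos: [607.0, 129.2, 124.4]
eef_rot: [0.751, 0.66, -0.001, -0.0]
wrist_force: [0.4, -0.3, 0.2]
grip_width: 0.881
grasp_force: 0.0
```

jog_arm:
  steps: "0 0 0 0 0 0 75; 0 0 0 0 0 0 75; 0 0 0 0 0 0 75"

```text
t: 7.45
eef_pos: [606.1, 127.0, 125.9]
eef_rot: [0.752, 0.659, -0.001, -0.0]
wrist_force: [0.8, 0.5, 0.4]
grip_width: 0.875
grasp_force: 0.0
```

```bash
python3 meas.py 609 129 48 30;python3 plan.py 609 129 130 -7.4 75
```

```text
1077 circle (609.2997436523438, 129.23255920410156) 17.049026489257812 z 47.379123226346124 mid [609.4 129.3  47.3]
pos [606.2 127.  126.3] phi -7.5 D [2.8 2.  3.7] rv [-0.   0.  -0.1] t 7.5
2.3 2.5 -3.7 -0 0 -0.1 75
```

jog_arm:
  steps: "2 3 35 0 0 0 75; 0 0 35 0 0 0 70; 0 0 23 0 0 0 65; 0 0 10 0 0 0 65; 0 0 0 0 0 0 65"

```text
t: 8.0
eef_pos: [609.2, 129.2, 22.8]
eef_rot: [0.752, 0.66, -0.001, -0.0]
wrist_force: [0.3, 0.0, -1.2]
grip_width: 0.761
grasp_force: 0.0
```

jog_arm:
  steps: "0 0 0 0 0 0 15; 0 0 0 0 0 0 15; 0 0 0 0 0 0 15; 0 0 0 0 0 0 15; 0 0 0 0 0 0 15"

```text
t: 8.5
eef_pos: [611.0, 130.0, 25.2]
eef_rot: [0.751, 0.66, 0.001, 0.0]
wrist_force: [-1.7, -0.4, 7.1]
grip_width: 0.383
grasp_force: 59.2
```

jog_arm:
  steps: "0 0 0 0 0 0 15; 0 0 -10 0 0 0 15; 0 0 -30 0 0 0 15; 0 0 -40 0 0 0 15; 0 0 -25 0 0 0 15"

```text
t: 9.0
eef_pos: [610.9, 129.7, 132.1]
eef_rot: [0.752, 0.66, 0.002, 0.001]
wrist_force: [1.7, -0.1, -2.4]
grip_width: 0.378
grasp_force: 59.8
```

```bash
python3 plan.py 461 -55 135 -7.4 15
```

```text
pos [610.9 129.7 132.1] phi -7.4 D [-149.9 -184.7    2.9] rv [ 0.2 -0.1 -0. ] t 9.0
-34 -21 -1 0 -0 -0 15; -34 -21 -1 0 -0 -0 15; -34 -21 -0 0 -0 -0 15; -34 -21 -1 0 -0 -0 15; -33 -20 -0 0 -0 -0 15
-34 -21 -1 0 -0 -0 15
```

jog_arm:
  steps: "-34 -21 0 0 0 0 15; -34 -21 0 0 0 0 15; -34 -21 0 0 0 0 15; -34 -21 0 0 0 0 15; -33 -20 0 0 0 0 15"

```text
t: 9.5
eef_pos: [483.9, -25.6, 129.1]
eef_rot: [0.752, 0.66, 0.001, 0.0]
wrist_force: [0.5, -1.0, -1.4]
grip_width: 0.382
grasp_force: 60.1
```

jog_arm:
  steps: "-33 -20 10 0 0 0 15; 0 0 25 0 0 0 15; 0 0 25 0 0 0 15; 0 0 10 0 0 0 15; 0 0 0 0 0 0 15"

```text
t: 10.0
eef_pos: [460.3, -54.5, 57.9]
eef_rot: [0.751, 0.66, -0.001, -0.0]
wrist_force: [0.7, -0.5, -1.4]
grip_width: 0.384
grasp_force: 60.1
```

jog_arm:
  steps: "0 0 0 0 0 0 15; 0 0 0 0 0 0 15; 0 0 0 0 0 0 15"

```text
t: 10.3
eef_pos: [461.5, -54.3, 59.1]
eef_rot: [0.751, 0.66, 0.001, 0.0]
wrist_force: [0.4, -0.6, -1.9]
grip_width: 0.382
grasp_force: 60.1
```

```bash
python3 plan.py 461.5 -54.2 39.8 -7.4 15 1
```

```text
pos [461.5 -54.3  59.1] phi -7.4 D [ -0.    0.1 -19.3] rv [ 0.1 -0.  -0. ] t 10.3
0.1 -0.1 19.3 0.1 -0 -0 15
```

jog_arm:
  steps: "0 0 7 0 0 0 15; 0 0 6 0 0 0 15; 0 0 4 0 0 0 15; 0 0 2 0 0 0 15; 0 0 0 0 0 0 15"

```text
t: 10.8
eef_pos: [460.6, -54.5, 40.0]
eef_rot: [0.752, 0.66, -0.0, -0.001]
wrist_force: [-10.5, 0.8, 23.5]
grip_width: 0.383
grasp_force: 62.7
```

jog_arm:
  steps: "0 0 0 0 0 0 15; 0 0 0 0 0 0 15; 0 0 0 0 0 0 15"

```text
t: 11.1
eef_pos: [460.6, -54.5, 40.1]
eef_rot: [0.752, 0.66, -0.0, -0.001]
wrist_force: [-11.2, 1.2, 22.5]
grip_width: 0.385
grasp_force: 62.7
```

jog_arm:
  steps: "0 0 -0.7 0 0 0 15; 0 0 0 0 0 0 56; 0 0 0 0 0 0 56; 0 0 0 0 0 0 56; 0 0 -3 0 0 0 56"

```text
t: 11.6
eef_pos: [460.6, -54.5, 42.7]
eef_rot: [0.751, 0.66, -0.0, -0.0]
wrist_force: [-0.7, 0.3, -0.3]
grip_width: 0.654
grasp_force: 0.0
```

jog_arm:
  steps: "0 0 -15 0 0 0 56; 0 0 -30 0 0 0 56; 0 0 -40 0 0 0 75; 0 0 -35 0 0 0 75; 0 0 0 0 0 0 75"

```text
t: 12.1
eef_pos: [463.4, -54.6, 167.4]
eef_rot: [0.752, 0.66, 0.003, 0.002]
wrist_force: [0.5, -0.1, -0.1]
grip_width: 0.875
grasp_force: 0.0
```

```bash
python3 meas.py 461 -55 63 28; python3 plan.py 442 173 130 -7.4 65
```

```text
872 circle (460.3784484863281, -55.531436920166016) 17.19141960144043 z 62.41257345040874 mid [460.4 -55.5  62.4]
pos [462.3 -54.4 165. ] phi -7.4 D [-20.3 227.4 -35. ] rv [ 0.2 -0.1 -0. ] t 12.15
37 -8 6 0 -0 -0 65; 37 -8 6 0 -0 -0 65; 37 -8 6 0 -0 -0 65; 37 -9 6 0 -0 -0 65; 37 -8 6 0 -0 -0 65
38 -9 5 0 -0 -0 65
```

jog_arm:
  steps: "37 -8 3 0 0 0 65; 37 -8 3 0 0 0 65; 37 -8 6 0 0 0 65; 37 -9 8 0 0 0 65; 37 -8 8 0 0 0 65"

```text
t: 12.65
eef_pos: [443.1, 135.5, 133.6]
eef_rot: [0.751, 0.66, -0.001, -0.0]
wrist_force: [1.0, -0.5, -0.7]
grip_width: 0.765
grasp_force: 0.0
```

jog_arm:
  steps: "38 -9 8 0 0 0 65; 0 0 0 0 0 0 65; 0 0 0 0 0 0 65; 0 0 0 0 0 0 65"

```text
t: 13.05
eef_pos: [440.1, 171.8, 126.4]
eef_rot: [0.752, 0.659, -0.001, 0.0]
wrist_force: [0.5, -0.6, 0.2]
grip_width: 0.758
grasp_force: 0.0
```

```bash
python3 meas.py 442 173 42 28;python3 plan.py 442 173 22 -7.4 75 1
```

```text
709 circle (443.3074951171875, 172.93592834472656) 14.041559219360352 z 41.36643081575324 mid [443.4 172.8  41.3]
pos [440.3 171.8 126.7] phi -7.5 D [   1.7    1.2 -104.7] rv [-0.   0.  -0.1] t 13.1
1.5 1.6 104.7 -0 0 -0.1 75
```

jog_arm:
  steps: "1.5 2.8 35 0 0 0 65; 0 0 35 0 0 0 60; 0 0 25 0 0 0 60; 0 0 10 0 0 0 60; 0 0 0 0 0 0 60"

```text
t: 13.6
eef_pos: [442.7, 173.1, 21.3]
eef_rot: [0.752, 0.659, -0.001, -0.0]
wrist_force: [0.0, 0.2, 0.3]
grip_width: 0.706
grasp_force: 0.0
```

jog_arm:
  steps: "0 0 0 0 0 0 10; 0 0 0 0 0 0 10; 0 0 0 0 0 0 10; 0 0 0 0 0 0 10; 0 0 0 0 0 0 10"

```text
t: 14.1
eef_pos: [444.1, 174.7, 23.5]
eef_rot: [0.751, 0.66, 0.001, 0.0]
wrist_force: [-2.2, -1.4, 7.6]
grip_width: 0.31
grasp_force: 58.6
```

jog_arm:
  steps: "0 0 0 0 0 0 10; 0 0 -10 0 0 0 10; 0 0 -30 0 0 0 10; 0 0 -40 0 0 0 10; 0 0 -30 0 0 0 10"

```text
t: 14.6
eef_pos: [443.5, 174.2, 135.1]
eef_rot: [0.752, 0.66, 0.001, 0.0]
wrist_force: [0.4, 0.1, -1.0]
grip_width: 0.31
grasp_force: 59.2
```

```bash
python3 plan.py 452 -124.6 135 -7.4 10
```

```text
pos [443.5 174.2 135.1] phi -7.4 D [ 8.500e+00 -2.988e+02 -1.000e-01] rv [ 0.1 -0.1 -0. ] t 14.6
-42 7 -0 0 -0 -0 10; -42 7 -0 0 -0 -0 10; -42 7 -0 0 -0 -0 10; -42 7 -0 0 -0 -0 10; -42 6 -0 0 -0 -0 10
-43 7 -0 0 -0 -0 10; -42 6 -0 0 -0 -0 10
```

jog_arm:
  steps: "-42 7 0 0 0 0 10; -42 7 0 0 0 0 10; -42 7 0 0 0 0 10; -42 7 0 0 0 0 10; -42 6 0 0 0 0 10"

```text
t: 15.1
eef_pos: [449.7, -40.0, 133.2]
eef_rot: [0.751, 0.66, 0.001, 0.0]
wrist_force: [1.2, 0.2, -0.2]
grip_width: 0.305
grasp_force: 59.2
```

jog_arm:
  steps: "-43 7 0 0 0 0 10; -41 6 10 0 0 0 10; 0 0 30 0 0 0 10; 0 0 25 0 0 0 10; 0 0 10 0 0 0 10"

```text
t: 15.6
eef_pos: [450.7, -123.4, 56.0]
eef_rot: [0.752, 0.66, -0.001, -0.001]
wrist_force: [-0.4, 0.4, -0.8]
grip_width: 0.312
grasp_force: 59.3
```

jog_arm:
  steps: "0 0 0 0 0 0 10; 0 0 0 0 0 0 10; 0 0 0 0 0 0 10"

```text
t: 15.9
eef_pos: [452.6, -123.2, 58.3]
eef_rot: [0.751, 0.66, 0.001, 0.001]
wrist_force: [0.3, -0.4, -1.1]
grip_width: 0.305
grasp_force: 59.3
```

```bash
python3 plan.py 452.4 -123.4 38.5 -7.4 10 1
```

```text
pos [ 452.6 -123.2   58.3] phi -7.4 D [ -0.2  -0.2 -19.8] rv [ 0.1 -0.   0. ] t 15.9
-0.2 -0.3 19.8 0.1 -0 0 10
```

jog_arm:
  steps: "-0.2 0 7 0 0 0 10; 0 0 6 0 0 0 10; 0 0 4 0 0 0 10; 0 0 1.8 0 0 0 10; 0 0 0 0 0 0 10"

```text
t: 16.4
eef_pos: [451.4, -123.5, 38.5]
eef_rot: [0.751, 0.66, -0.0, -0.001]
wrist_force: [-5.2, 1.8, 13.8]
grip_width: 0.306
grasp_force: 60.8
```

jog_arm:
  steps: "0 0 0 0 0 0 10; 0 0 0 0 0 0 10"

```text
t: 16.6
eef_pos: [451.4, -123.5, 38.5]
eef_rot: [0.751, 0.66, -0.0, -0.001]
wrist_force: [-5.5, 2.7, 12.9]
grip_width: 0.31
grasp_force: 60.8
```

jog_arm:
  steps: "0 0 -0.3 0 0 0 10; 0 0 0 0 0 0 50; 0 0 0 0 0 0 50; 0 0 0 0 0 0 50; 0 0 -3 0 0 0 50"

```text
t: 17.1
eef_pos: [451.4, -123.6, 41.3]
eef_rot: [0.751, 0.66, -0.0, -0.0]
wrist_force: [-0.1, 0.5, -1.0]
grip_width: 0.583
grasp_force: 0.0
```

jog_arm:
  steps: "0 0 -15 0 0 0 50; 0 0 -30 0 0 0 50; 0 0 -40 0 0 0 60; 0 0 -35 0 0 0 60; 0 0 0 0 0 0 60"

```text
t: 17.6
eef_pos: [454.1, -124.1, 165.8]
eef_rot: [0.752, 0.66, 0.003, 0.002]
wrist_force: [0.5, -0.0, 0.7]
grip_width: 0.706
grasp_force: 0.0
```

```bash
python3 meas.py 452 -124.6 57 28; python3 plan.py 435 345.5 130 -37 60
```

```text
574 circle (451.4391174316406, -125.1622085571289) 14.147995948791504 z 56.36137257941252 mid [ 451.2 -125.3   56.3]
pos [ 453.1 -123.6  163.5] phi -7.4 D [-18.1 469.1 -33.5] rv [ 0.2 -0.2 29.6] t 17.65
42 -7 3 0 -0 2.7 60; 42 -9 3 0 -0 2.7 60; 41 -11 3 0 -0 2.7 60; 41 -13 3 0 -0 2.7 60; 40 -15 3 0 -0 2.7 60
39 -17 3 0 -0 2.7 60; 38 -19 3 0 -0 2.7 60; 38 -20 3 0 -0 2.7 60; 36 -22 3 0 -0 2.7 60; 36 -24 3 0 -0 2.7 60
34 -25 4 0 -0 2.7 60
```

jog_arm:
  steps: "42 -7 3 0 0 2.7 60; 42 -9 3 0 0 2.7 60; 41 -11 3 0 0 2.7 60; 41 -13 3 0 0 2.7 60; 40 -15 3 0 0 2.7 60"

```text
t: 18.15
eef_pos: [442.8, 91.5, 145.3]
eef_rot: [0.824, 0.566, -0.001, -0.0]
wrist_force: [1.5, -0.5, -0.1]
grip_width: 0.703
grasp_force: 0.0
```

jog_arm:
  steps: "39 -17 3 0 0 2.7 60; 38 -19 3 0 0 2.7 60; 38 -20 3 0 0 2.7 60; 36 -22 3 0 0 2.7 60; 36 -24 3 0 0 2.7 60"

```text
t: 18.65
eef_pos: [434.5, 304.4, 129.9]
eef_rot: [0.885, 0.465, -0.001, 0.0]
wrist_force: [0.8, -1.2, 0.3]
grip_width: 0.704
grasp_force: 0.0
```

jog_arm:
  steps: "34 -25 4 0 0 2.7 60; 0 0 0 0 0 0 60; 0 0 0 0 0 0 60; 0 0 0 0 0 0 60"

```text
t: 19.05
eef_pos: [434.0, 344.0, 126.6]
eef_rot: [0.896, 0.445, -0.001, 0.0]
wrist_force: [-0.5, -0.5, 0.3]
grip_width: 0.708
grasp_force: 0.0
```

```bash
python3 meas.py 435 345.5 36 25;python3 plan.py 435 345.5 18 -37 60 1
python3 -c "
from h import *
s=load('wrist'); save(cv2.resize(s['image'],(800,600),interpolation=3),'w3.png')"
```

```text
429 circle (435.1024475097656, 344.7789611816406) 11.072771072387695 z 35.22587949924508 mid [435.3 344.9  35.3]
pos [434.2 343.9 127. ] phi -37.2 D [   0.8    1.6 -109. ] rv [ 0.   0.1 -0.2] t 19.1
1.9 -0.3 109 0 0.1 -0.2 60
```

View pics/w3.png

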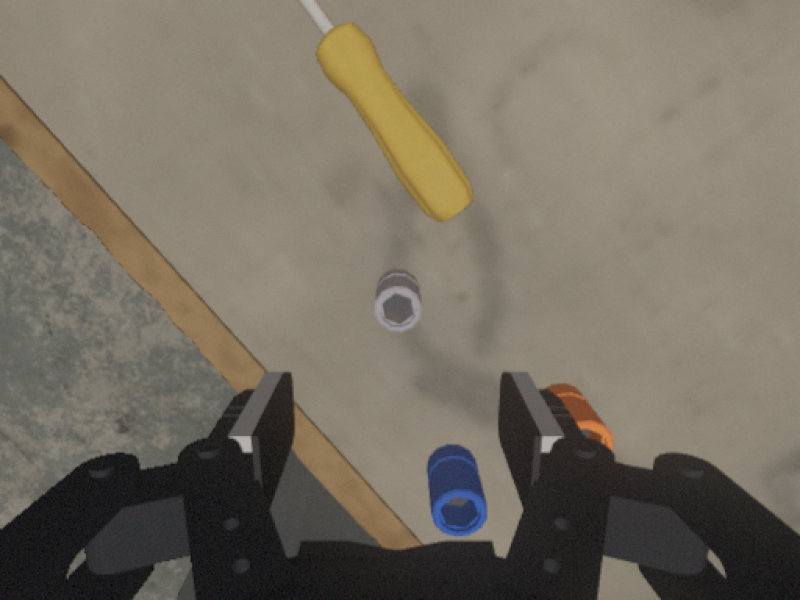

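The wrist view shows a at (398,308). The driver's handle end at (450,205) lies outside the fingers' closing line, so the way down is clear.

jog_arm:
  steps: "1.3 0.2 38 0 0 0 55; 0 0 38 0 0 0 50; 0 0 24 0 0 0 50; 0 0 10 0 0 0 50; 0 0 0 0 0 0 50"

```text
t: 19.6
eef_pos: [434.7, 345.1, 16.7]
eef_rot: [0.896, 0.445, -0.001, 0.0]
wrist_force: [-1.1, 0.4, 0.9]
grip_width: 0.588
grasp_force: 0.0
```

jog_arm:
  steps: "0 0 0 0 0 0 5; 0 0 0 0 0 0 5; 0 0 0 0 0 0 5; 0 0 0 0 0 0 5; 0 0 0 0 0 0 5"

```text
t: 20.1
eef_pos: [435.8, 347.0, 19.3]
eef_rot: [0.895, 0.445, 0.001, -0.0]
wrist_force: [-1.4, -1.4, 7.6]
grip_width: 0.239
grasp_force: 58.4
```

jog_arm:
  steps: "0 0 0 0 0 0 5; 0 0 -10 0 0 0 5; 0 0 -30 0 0 0 5; 0 0 -40 0 0 0 5; 0 0 -35 0 0 0 5"

```text
t: 20.6
eef_pos: [435.0, 346.3, 135.3]
eef_rot: [0.895, 0.445, 0.001, -0.0]
wrist_force: [0.6, 0.5, -1.5]
grip_width: 0.238
grasp_force: 58.7
```

```bash
python3 plan.py 443 -193 135 -7.4 5
```

```text
pos [435.  346.3 135.3] phi -37.1 D [ 8.000e+00 -5.393e+02 -3.000e-01] rv [  0.   -0.1 -29.7] t 20.6
-35 28 -0 0 -0 -2.5 5; -37 26 -0 0 -0 -2.5 5; -38 24 -0 0 -0 -2.5 5; -39 23 -0 0 -0 -2.5 5; -40 21 -0 0 -0 -2.5 5
-40 19 -0 0 -0 -2.5 5; -41 18 -0 0 -0 -2.5 5; -42 16 -0 0 -0 -2.5 5; -43 14 -0 0 -0 -2.5 5; -43 12 -0 0 -0 -2.5 5
-44 10 -0 0 -0 -2.5 5; -44 8 -0 0 -0 -2.5 5
```

jog_arm:
  steps: "-35 28 0 0 0 -2.5 5; -37 26 0 0 0 -2.5 5; -38 24 0 0 0 -2.5 5; -39 23 0 0 0 -2.5 5; -40 21 0 0 0 -2.5 5"

```text
t: 21.1
eef_pos: [437.6, 119.3, 133.6]
eef_rot: [0.841, 0.541, 0.001, -0.0]
wrist_force: [1.1, 0.5, -0.5]
grip_width: 0.233
grasp_force: 58.7
```

jog_arm:
  steps: "-40 19 0 0 0 -2.5 5; -41 18 0 0 0 -2.5 5; -42 16 0 0 0 -2.5 5; -43 14 0 0 0 -2.5 5; -43 12 0 0 0 -2.5 5"

```text
t: 21.6
eef_pos: [441.9, -104.7, 133.6]
eef_rot: [0.777, 0.629, 0.001, 0.0]
wrist_force: [1.7, 0.3, -1.1]
grip_width: 0.238
grasp_force: 58.7
```

jog_arm:
  steps: "-44 10 0 0 0 -2.5 5; -44 8 0 0 0 -2.5 5; 0 0 35 0 0 0 5; 0 0 35 0 0 0 5; 0 0 10 0 0 0 5"

```text
t: 22.1
eef_pos: [441.4, -192.3, 50.6]
eef_rot: [0.75, 0.662, -0.001, -0.002]
wrist_force: [-2.3, 0.1, -0.2]
grip_width: 0.239
grasp_force: 58.8
```

jog_arm:
  steps: "0 0 0 0 0 0 5; 0 0 0 0 0 0 5; 0 0 0 0 0 0 5"

```text
t: 22.4
eef_pos: [444.2, -192.7, 54.1]
eef_rot: [0.75, 0.662, 0.001, 0.001]
wrist_force: [-0.2, -0.3, -0.1]
grip_width: 0.237
grasp_force: 58.8
```

```bash
python3 plan.py 443.6 -192.4 34.3 -7.4 5 1
```

```text
pos [ 444.2 -192.7   54.1] phi -7.1 D [ -0.6   0.3 -19.8] rv [ 0.2 -0.   0.3] t 22.4
0.2 -0.7 19.8 0.2 -0 0.3 5
```

jog_arm:
  steps: "0.3 -0.2 7 0 0 0 5; 0 0 6 0 0 0 5; 0 0 4 0 0 0 5; 0 0 1.8 0 0 0 5; 0 0 0 0 0 0 5"

```text
t: 22.9
eef_pos: [442.8, -192.3, 34.2]
eef_rot: [0.75, 0.662, 0.0, -0.001]
wrist_force: [-6.7, 3.5, 17.9]
grip_width: 0.241
grasp_force: 60.8
```

jog_arm:
  steps: "0 0 0 0 0 0 5; 0 0 0 0 0 0 5"

```text
t: 23.1
eef_pos: [442.7, -192.3, 34.2]
eef_rot: [0.75, 0.662, 0.0, -0.001]
wrist_force: [-6.2, 4.1, 16.7]
grip_width: 0.237
grasp_force: 60.8
```

jog_arm:
  steps: "0 0 -0.4 0 0 0 5; 0 0 0 0 0 0 45; 0 0 0 0 0 0 45; 0 0 0 0 0 0 45; 0 0 -3 0 0 0 45"

```text
t: 23.6
eef_pos: [442.6, -192.4, 36.8]
eef_rot: [0.75, 0.662, -0.0, -0.0]
wrist_force: [-1.1, -0.1, 0.1]
grip_width: 0.526
grasp_force: 0.0
```

jog_arm:
  steps: "0 0 -15 0 0 0 45; 0 0 -30 0 0 0 45; 0 0 -40 0 0 0 60; 0 0 -40 0 0 0 60; 0 0 -40 0 0 0 60"

```text
t: 24.1
eef_pos: [442.5, -192.7, 203.8]
eef_rot: [0.75, 0.662, 0.0, 0.0]
wrist_force: [0.9, 0.1, -0.6]
grip_width: 0.7
grasp_force: 0.0
```

jog_arm:
  steps: "0 0 -30 0 0 0 60; 0 0 0 0 0 0 60; 0 0 0 0 0 0 60; 0 0 0 0 0 0 60"

```text
t: 24.5
eef_pos: [442.4, -192.3, 231.1]
eef_rot: [0.75, 0.662, -0.0, -0.001]
wrist_force: [-0.1, 0.2, 0.1]
grip_width: 0.703
grasp_force: 0.0
```

```bash
python3 meas.py 443 -193.6 51 28; python3 meas.py 452 -124.6 57 28; python3 meas.py 461 -55 63 28; python3 meas.py 470 14 71 28
python3 -c "
from h import *
s=load('wrist'); save(cv2.resize(s['image'],(800,600),interpolation=3),'w4.png')
s=snap('scene'); save(cv2.resize(s['image'][150:330,20:400],(800,379),interpolation=3),'s4.png')"
```

```text
226 circle (442.4739074707031, -193.85243225097656) 10.882624626159668 z 50.27034298859243 mid [ 442.5 -193.9   50.3]
440 circle (451.196044921875, -125.20761108398438) 13.884263038635254 z 56.29310842870801 mid [ 451.2 -125.4   56.2]
524 circle (460.41943359375, -56.140018463134766) 16.566354751586914 z 62.43605831868856 mid [460.4 -60.3  62.3]
  return _methods._mean(a, axis=axis, dtype=dtype,
  ret = ret.dtype.type(ret / rcount)
Traceback (most recent call last):
  File "meas.py", line 5, in <module>
    print(len(m),'circle',c,rad,'z',np.median(m[:,2]), 'mid',((m.max(0)+m.min(0))/2).round(1))
                                                               ~~~~~^^^
ValueError: zero-size array to reduction operation maximum which has no identity
```

View pics/w4.png

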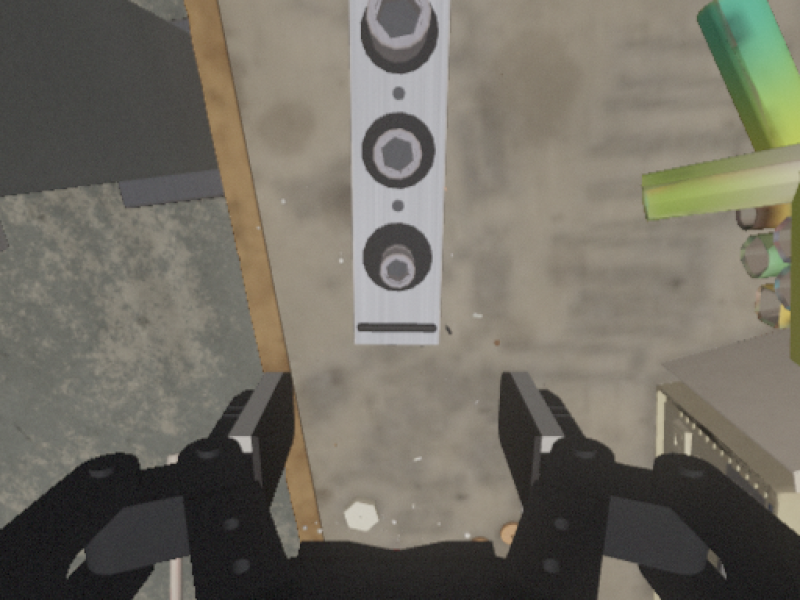

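View pics/s4.png

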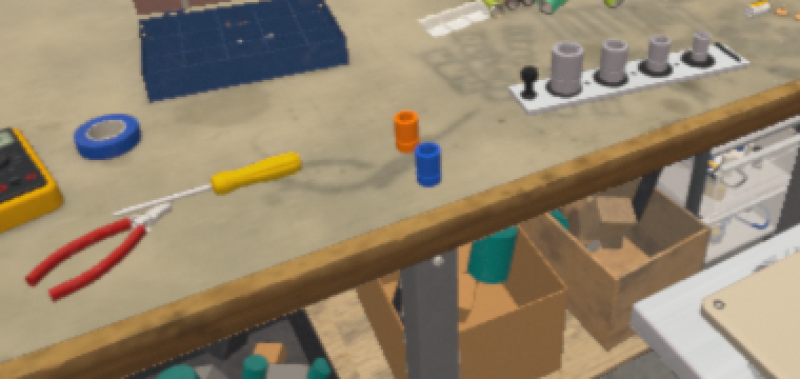

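The wrist view shows sockets b and a centred on their pads at (398,153) and (398,268). The scene view shows all four upright, descending in size from the knob at (530,80). The driver and decoys have not moved.

```bash
python3 -c "
from cell import robot; print(robot.job_done())"
```

```text
the job is handed in; nothing more can be done
None
```

The four sockets stand mouth up on their pads, largest next to the knob and smallest at the other end, each within about 2 mm of its pad's centre by camera; the screwdriver was left alone, and the job was handed in at about 25 s on the robot clock.

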